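Nip up the collet and hold the hardness probe on the bar end

ROBOT

A 6-joint arm with a two-finger parallel gripper is mounted at the origin on the work surface. World frame = base frame: x ahead of the robot, y to its left, z up, the work surface at z = 0. Lengths are in mm, angles in rad, forces in N, time in s.
With the tool pointing down it reaches from about 400 to 925 mm from the base axis. Payload 12.5 kg.
Tool frame: the origin (TCP) lies midway between the tips of the shut fingers; the grasp point (between the pads) lies 19 mm behind it; z points along the fingers, y is the line along which they close (so a half turn about z gives the same grasp; the last joint's range is limited). The gripper opens to 95 mm and grips with 3 to 60 N. Pads are 20 mm wide; open, the fingers measure 119 mm over their backs; the gripper's body (75 mm by 180 mm) begins 59 mm behind the grasp point.
Start: joints at [-1.218, 0.491, 1.559, -0, 1.092, -0.106], TCP at [276.82, -560.373, 214.661] pointing down, gripper open.
Joint ranges: [-3.1, 3.1], [-0.84, 2.19], [0.05, 2.79], [-1.13, 4.28], [0.06, 2.93], [-2.69, 2.69]. Speed limits (rad/s): [2.22, 2.22, 2.79, 3.14, 3.14, 3.14].

INTERFACE

Orientations are given as a unit quaternion [x, y, z, w].
In Python, from rig import * gives the robot as it stands.
- The arm moves only by the tool arm_command, never from a script. Its argument "motion" is a list of rows, each a list of 7 numbers: the turn, a rotation vector about the world's x, y, z each as a share of 120 degrees, from -1 to 1, then the shift along the world's x, y, z each as a share of 10 cm, from -1 to 1, then the gripper command: -1 is fully open, 1 is shut, values between are in proportion. A call has 1 to 12 rows; each row is the pose to reach, as a shift and turn from the pose commanded when the call began; what a row does not reach only later rows make up. A row lasts 1/8 s, in which the tool goes at most 62.5 mm and 10.7 degrees, less where a joint would pass 70% of its speed; a pose out of reach is approached as far as the arm can. A call with a number of a shift or a turn outside -1 to 1 is refused whole. A call with a gripper value outside its range is refused whole. The fingers move at their own pace and stop on an object; "grip_force" is the grip in N (left out, the last holds). Time passes only in rows, so rows that repeat a pose let the fingers close. It gives the time, the measured TCP pose, the force, the opening and the grip force at its end, in the units of the state.
- observe(): the state, without advancing time (a new reading comes with each control period).
- camera(name): name is "scene" or "side" or "wrist"; returns the picture (400x640x3 uint8, blue, green, red); there is no depth.
- camera_info(name): a dict with "fx", "fy", "cx", "cy" (pixels), "eye" and "orientation" of the camera in the world; the wrist camera has in their place "tool_from_camera" (4x4, takes a point from camera to tool coordinates, whose origin is the TCP and whose axes are the flange's). Camera axes: x right, y down, z forward; pixel columns grow to the right and rows downward; lengths in mm; the calibration is good to about 2 mm. A picture is of the moment at which its call begins: read the wrist's pose just before it. camera_info takes no time and is no camera call.
- close_job(): hands the job in; it is judged then, once.
The state is a dict: "clock": time; "joint_positions": joint angles; "joint_vel": joint speeds; "tau": joint torques, N m; "tcp_pos": TCP position; "tool_rot": TCP orientation; "ft_force": force on the tool from outside, world axes, zero at the start; "ft_torque": the same for the moment, N m; "grip_width": finger opening in mm; "grasp_force": force on a finger pad.
Only numpy, scipy, OpenCV 4.12 (cv2) and the standard library are available. Lean on these libraries where they do the work, as an engineer would, in place of code of your own. Each camera call takes 0.05 s, during which the arm holds its last target. There are 200 camera calls.

TASK

The steel bar in the collet block in the vise is to have its hardness checked: first screw the round collet nut fully home, clockwise seen from above, until it comes up against its stop. Then lift the hand-held hardness probe out of the wooden stand, set its nose inside the small ring drawn at the centre of the bar's end, and hold it there upright, square to the end face, pressed gently until the sprung nose is about half way in, never pushed hard against its stop. Finish while still holding the probe like that, do not let go of it, and leave the tin, the cutter case and the caliper where they lie.

Things in the scene. Friction and masses are not known exactly. Their poses are not given: they have to be found in the camera images.
- vise: Steel milling vise, fixed to the bench; foot 175 x 106 mm, jaws' top 67 mm above the bench; origin at bench height under the gap between its jaws; a 94 mm T handle at its -x end reaches 122 mm from the origin. On the vertical axis through the origin a dark collet block, 45 x 45 mm, stands upright in the jaws, its top 110 mm above the bench.
- nut (a joint): Steel collet nut on top of the block, on the vise's vertical axis: 50 mm round, dark notches in the rim, flanks 113 to 135 mm above the bench (38 mm neck below). Value in rad, grows clockwise seen from above (tightening); starts at 0.2 to 0.7, stops dead at 1.6, fully home. Turns without rising or sinking, friction 0.08 N m, stays where left.
- nut_top (a point): Centre of the nut's top face, on its axis, 135 mm above the bench; z up, turns with the nut.
- bar: The steel bar to be tested, 20 mm diameter, fixed upright in the collet on the nut's axis; origin on its axis at the nut's underside, its flat end 44 mm above the origin, 157 mm above the bench, standing 22 mm above the nut's top.
- spot (a point): Centre of the bar's flat upper end, inside a thin black ring of 10 mm diameter: the spot for the probe's nose; z up, square to the end face.
- stand: Light wooden tool stand, 60 (x) x 130 (y) x 60 mm high, fixed; origin under its centre. The probe stands in its hole (18 mm wide, 56 mm deep, upright) 35 mm from the centre towards its +y; towards its -y stand four stubby cutters whose tops are at most 90 mm above the bench.
- probe: Hand-held hardness probe, a round pen 145 mm long, 0.2 kg, loose, upright in the stand. Origin on its axis at the shoulder that rests on the stand's top, 60 mm above the bench; z up the axis. Black grip 26 mm wide, 0 to 85 mm above the origin (hold it at 45 to 65), 23 mm head to 95 mm. Below: 16 mm steel tube to -35 mm, sprung nose to -50 mm.
- nose (a joint): Travel of the probe's sprung nose in m: 0 fully out, 0.010 fully pressed in, hard against its stop. Its spring pushes with 2 N as it starts to move and 0.5 N more for each mm (4.5 N half way, 7 N at the stop).
- nose_tip (a point): Lowest point of the probe's 8 mm wide round-ended nose, on the probe's axis; 50 mm below the probe's origin with the nose out, moves with the nose.
- tin: Open steel tin, 72 mm diameter, 45 mm high, loose, origin at its bottom centre. A bystander.
- cutter_case: Blue square plastic cutter case lying along its own x, 114 x 20 x 20 mm, loose, origin at its bottom centre. A bystander.
- caliper: Digital caliper lying flat along its own x, about 235 x 75 x 11 mm, loose, origin under the middle of its beam. A bystander.
Not all that is in view belongs to the job. There is more than one size of the vise; the one meant has the size given above.

How it is judged (in metres and radians):
On the way:
1. the collet nut is screwed fully home (value of joint nut above 1.5 rad), for 0.2 s.
At the end, for the whole second after the job is handed in: Nut within 0.1 rad of its stop; probe still gripped, at rest, out of its stand, nose tip within 4.5 mm of the centre of the bar's end, touching with 2 to 9 N, axis within 5 degrees of upright and square to the end face, nose pressed in 2.5 to 8 mm (value of joint nut above 1.5 rad and horizontal distance between nose_tip and spot below 0.0045 m and distance between nose_tip and spot below 0.006 m and angle between the z axis of probe and the z axis of spot, either way round below 0.09 rad and angle between probe's own z axis and vertical below 0.09 rad and value of joint nose between 0.0025 and 0.008 m and contact force between probe and bar between 2 and 9 N and contact force between the fingers and probe above 3 N and contact force between probe and stand below 0.2 N and linear speed of probe below 0.01 m/s); the arm keeps its last pose, push and grip.
It fails at once if the probe is pressed hard on the bar (over 15 N) (contact force between probe and bar above 15 N).
It fails at once if the tin is moved (distance of tin from where it was at the start of the episode above 0.02 m).
It fails at once if the cutter case is moved (distance of cutter_case from where it was at the start of the episode above 0.02 m).
It fails at once if the caliper is moved (distance of caliper from where it was at the start of the episode above 0.02 m).
It also fails if it takes over 58 s, if anything falls off the work surface, if the arm or the gripper's body presses on something with over 40 N, if the wrist force passes 120 N, or if a joint passes its speed limit or range.

## Working session

There is one attempt and no reset: what is moved stays moved. The work goes in short steps, Python scripts to look and compute and a tool call to move; the robot and the scene stay as the last step left them, time stands still between calls to the robot, and variables do not carry over. Pictures are saved under pics/ and viewed, at most 10 in all, crops included, and the job is handed in when it is done.

Besides the shell and the picture viewer there is one more tool, called after "Emit:" as name([rows], argument=value, ...), one row to a line, values as JSON. arm_command: Moves the arm, as the interface text tells. Its arguments: {"type":"object","properties":{"motion":{"type":"array","items":{"type":"array","items":{"type":"number","minimum":-1,"maximum":1}}},"grip_force":{"type":"number"}},"required":["motion"]}

```bash
mkdir -p pics; cat > h.py <<'E'
from rig import *
import numpy as np, cv2
from scipy.spatial.transform import Rotation as R
def cam(name):
    i=camera_info(name)
    if "eye" in i:
        o=np.array(i["orientation"],float); M=R.from_quat(o).as_matrix() if o.size==4 else o.reshape(3,3)
        return i,np.array(i["eye"],float),M
    s=observe(); T=np.array(i["tool_from_camera"]); Q=R.from_quat(s["tool_rot"]).as_matrix()
    return i,Q@T[:3,3]+np.array(s["tcp_pos"]),Q@T[:3,:3]
def ray(c,u,v):
    i,e,M=c; d=M@np.array([(u-i["cx"])/i["fx"],(v-i["cy"])/i["fy"],1]); return e,d
def atz(c,u,v,z):
    e,d=ray(c,u,v); return e+d*(z-e[2])/d[2]
def proj(c,p):
    i,e,M=c; q=M.T@(np.array(p)-e); return q[0]/q[2]*i["fx"]+i["cx"],q[1]/q[2]*i["fy"]+i["cy"]
E
python3 - <<'E'
from h import *
a=camera("scene");b=camera("side")
cv2.imwrite("pics/a.png",a);cv2.imwrite("pics/b.png",b)
for n in("scene","side"):print(camera_info(n))
print(camera_info("wrist"));print(observe())
E
```

```text
{'fx': 388.3197907582581, 'fy': 388.3197907582581, 'cx': 323.1930916032088, 'cy': 201.73577184992635, 'eye': array([1111.10313169, -384.49183743, 1079.50935983]), 'orientation': array([ 0.85311727,  0.43277688, -0.12683522, -0.26231265])}
{'fx': 410.97443479713536, 'fy': 410.97443479713536, 'cx': 323.98390858456133, 'cy': 199.92901617303022, 'eye': array([ 71.5183578 , 588.23692183, 741.69414426]), 'orientation': array([-0.32131007,  0.84257153, -0.40572548,  0.1490634 ])}
{'fx': 343.7938897210373, 'fy': 343.7938897210373, 'cx': 320.50269377968743, 'cy': 199.46703185428686, 'tool_from_camera': array([[-6.13096682e-04, -9.69092263e-01, -2.46697811e-01,
         6.89273450e+01],
       [ 9.99999674e-01, -7.23697443e-04,  3.57656645e-04,
        -1.15470288e+00],
       [-5.25136863e-04, -2.46697511e-01,  9.69092391e-01,
        -1.69566259e+02],
       [ 0.00000000e+00,  0.00000000e+00,  0.00000000e+00,
         1.00000000e+00]])}
{'clock': 0.1, 'joint_positions': array([-1.21757087e+00,  4.91483434e-01,  1.55938091e+00,  1.17847029e-05,
        1.09171467e+00, -1.05621732e-01]), 'joint_vel': array([-0.00064603, -0.00257513, -0.00249503, -0.00164534, -0.0007264 ,
       -0.00085611]), 'tau': array([ 4.43229277e-03, -6.13621688e+01, -2.58606273e+01,  6.93599484e-02,
        4.70001181e-02, -5.52943095e-05]), 'tcp_pos': array([ 276.75775561, -560.14418119,  214.1326512 ]), 'tool_rot': array([ 9.73798141e-01,  2.27413584e-01, -5.57127263e-05, -4.90047720e-04]), 'ft_force': array([0.02393542, 0.06191974, 0.28595043]), 'ft_torque': array([ 0.00515907, -0.04366069,  0.00959828]), 'grasp_force': 0.0, 'grip_width': 95.0358863060031}
```

View pics/a.png

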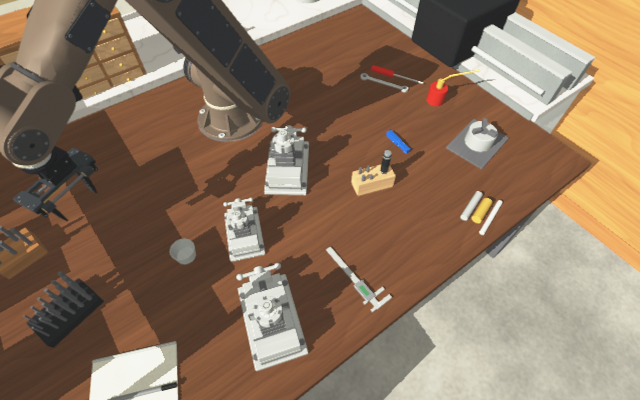

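View pics/b.png

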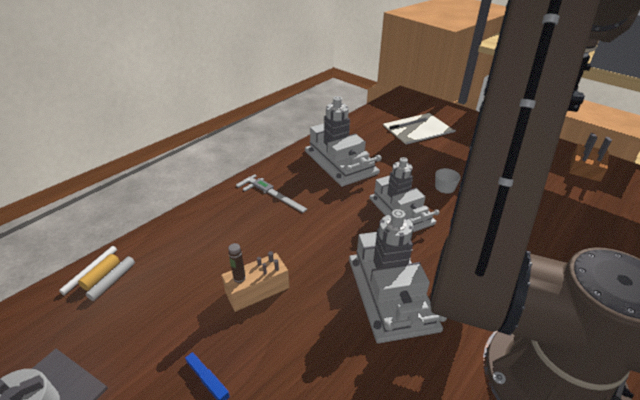

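```bash
python3 - <<'E'
import cv2,numpy as np
a=cv2.imread("pics/a.png");b=cv2.imread("pics/b.png")
l=cv2.resize(a[120:372,220:312],None,fx=2.3,fy=2.3,interpolation=3)
m=cv2.resize(a[142:200,345:402],None,fx=3,fy=3,interpolation=3)
r=cv2.resize(b[90:345,222:450],None,fx=2.3,fy=2.3,interpolation=3)
o=np.zeros((600,800,3),np.uint8)
o[:l.shape[0],:l.shape[1]]=l;o[:r.shape[0],215:215+r.shape[1]]=r[:,:585]
cv2.imwrite("pics/c.png",o)
E
```

```text
(no output)
```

View pics/c.png

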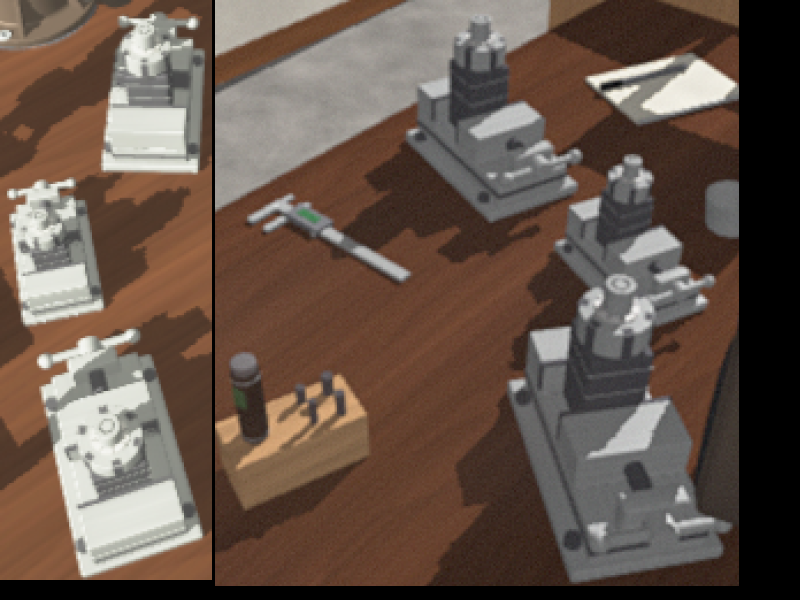

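```bash
python3 - <<'E'
from h import *
np.set_printoptions(precision=1,suppress=True)
S=cam("scene");D=cam("side")
s=lambda x,y,z:atz(S,220+x/2.3,120+y/2.3,z)
d=lambda x,y,z:atz(D,222+(x-215)/2.3,90+y/2.3,z)
for n,p,q in(("A",s(103,168,0),s(197,172,0)),("B",s(25,323,0),s(103,306,0)),("C",s(82,577,0),s(203,533,0))):print(n,p,q,np.linalg.norm(p-q))
for n,P in(("A",[(510,382),(575,580),(722,555)]),("B",[(557,245),(655,318),(705,300)]),("C",[(407,135),(490,220),(578,187)])):
  w=[d(*x,0) for x in P];print(n,*w,[np.linalg.norm(w[i]-w[i+1]) for i in(0,1)])
def tri(a,b):
  (e,u),(f,v)=ray(S,220+a[0]/2.3,120+a[1]/2.3),ray(D,222+(b[0]-215)/2.3,90+b[1]/2.3)
  t=np.linalg.lstsq(np.c_[u,-v],f-e,rcond=None)[0];return e+u*t[0],f+v*t[1]
print("bar tops A",tri((146,28),(621,284)),"B",tri((39,216),(633,160)),"C",tri((109,427),(482,22)))
for z in(0,60,155):print(z,"probe",atz(S,388,153,155))
e=atz(S,388,153,155);print(atz(D,222+(243-215)/2.3,90+358/2.3,155))
E
```

```text
A [389.4 -84.6   0. ] [476.7  23.5   0. ] 138.91248444845098
B [ 542.6 -298.9    0. ] [ 581.9 -203.     0. ] 103.69895387844105
C [ 856.  -399.2    0. ] [ 897.7 -262.3    0. ] 143.1715231013771
A [483.3  14.1   0. ] [292.8 161.3   0. ] [208.9  52.5   0. ] [np.float64(240.77260402642474), np.float64(137.41235086704094)]
B [ 587.2 -211.3    0. ] [ 421.7 -177.4    0. ] [ 394.4 -244.2    0. ] [np.float64(168.96396945075972), np.float64(72.19878180304205)]
C [ 909.1 -274.4    0. ] [ 684. -195.    0.] [ 642.6 -334.8    0. ] [np.float64(238.77168895530448), np.float64(145.7682083281192)]
bar tops A (array([368.6,  23.1, 209.8]), array([367.5,  22.1, 210.3])) B (array([ 508.3, -228.1,  154.8]), array([ 508.4, -228.1,  154.8])) C (array([ 799.7, -302.8,  204. ]), array([ 797.7, -304.6,  204.5]))
0 probe [588.5 265.6 155. ]
60 probe [588.5 265.6 155. ]
155 probe [588.5 265.6 155. ]
[587.4 267.1 155. ]
```

Emit:
arm_command([
  [0, 0, 0, 0.35, 0.5, 0.2, -1],
  [0, 0, 0, 0.7, 1, 0.4, -1],
])

```text
clock: 0.35
tcp_pos: [345.2, -461.9, 253.4]
tool_rot: [0.974, 0.227, -0.0, -0.001]
ft_force: [0.6, 0.5, 0.4]
grip_width: 95.1
grasp_force: 0.0
```

Emit:
arm_command([
  [0, 0, 0, 0.35, 0.5, 0, -1],
  [0, 0, 0, 0.7, 1, 0, -1],
])

```text
clock: 0.6
tcp_pos: [415.7, -361.4, 253.7]
tool_rot: [0.974, 0.227, 0.0, 0.0]
ft_force: [0.9, 0.0, 0.2]
grip_width: 95.3
grasp_force: 0.0
```

Emit:
arm_command([
  [0, 0, 0, 0.35, 0.5, 0, -1],
  [0, 0, 0, 0.7, 1, 0, -1],
  [0, 0, 0, 0.7, 1, 0, -1],
  [0, 0, 0, 0.7, 1, 0, -1],
])

```text
clock: 1.1
tcp_pos: [484.8, -263.1, 253.4]
tool_rot: [0.974, 0.228, -0.0, -0.0]
ft_force: [-0.4, -0.2, 0.5]
grip_width: 95.0
grasp_force: 0.0
```

```bash
python3 - <<'E'
from h import *
c=cam("wrist");cv2.imwrite("pics/d.png",camera("wrist"));s=observe()
print(s["tcp_pos"],s["tool_rot"],s["joint_positions"],s["clock"],proj(c,[508,-228,157]),proj(c,[508,-228,135]))
E
```

```text
[ 484.51651093 -263.69797661  253.40722437] [ 9.73861340e-01  2.27143245e-01 -1.87009559e-04 -3.14875320e-05] [-6.18049935e-01  3.47657092e-01  1.68898746e+00 -2.67022490e-04
  1.10524294e+00  4.94579802e-01] 1.15 (np.float64(294.4559535814728), np.float64(155.35359702038318)) (np.float64(296.38122930583813), np.float64(152.11871440953428))
```

View pics/d.png

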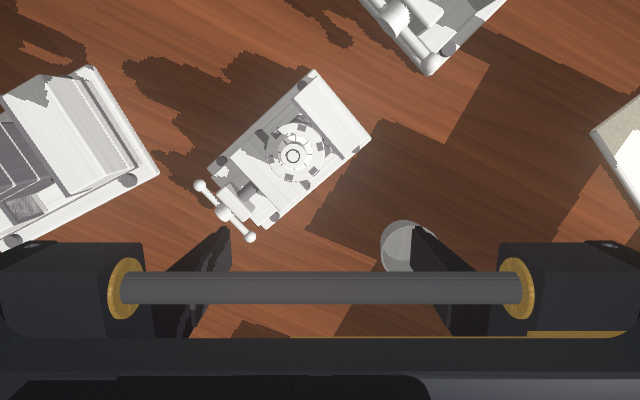

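```bash
python3 - <<'E'
from h import *
im=cv2.imread("pics/d.png")
cv2.imwrite("pics/e.png",cv2.resize(im[125:190,260:325],None,fx=8,fy=8,interpolation=2))
c=cam("wrist");print(atz(c,292.8,156,157))
E
```

```text
[ 506.76169175 -227.66401987  157.        ]
```

View pics/e.png

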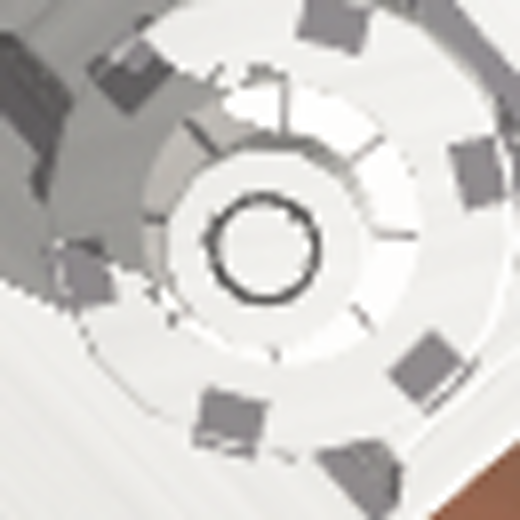

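Emit:
arm_command([
  [0, 0, 0, 0.223, 0.36, 0, -1],
  [0, 0, 0, 0.223, 0.36, -0.3, -1],
  [0, 0, 0, 0.223, 0.36, -0.5, -1],
  [0, 0, 0, 0.223, 0.36, -0.5, -1],
  [0, 0, 0, 0.223, 0.36, -0.5, -1],
])

```text
clock: 1.78
tcp_pos: [507.2, -228.1, 204.3]
tool_rot: [0.974, 0.227, 0.0, 0.0]
ft_force: [0.1, -0.8, 0.6]
grip_width: 95.4
grasp_force: 0.0
```

```bash
python3 - <<'E'
from h import *
s=observe();print(s["tcp_pos"],s["tool_rot"],s["joint_positions"],s["ft_force"],s["clock"])
E
```

```text
[ 507.16586124 -228.08446974  204.30835178] [9.73965762e-01 2.26694721e-01 2.94162598e-04 3.32904877e-04] [-5.41374836e-01  4.04166148e-01  1.74275790e+00 -8.15981240e-05
  9.93782743e-01  5.72100517e-01] [ 0.09335113 -0.79933185  0.63669476] 1.775
```

Emit:
arm_command([
  [0, 0, 0, 0, 0, -0.4, -1],
  [0, 0, 0, 0, 0, -0.8, -1],
  [0, 0, 0, 0, 0, -0.885, -1],
  [0, 0, 0, 0, 0, -0.885, -1],
  [0, 0, 0, 0, 0, -0.885, 1],
  [0, 0, 0, 0, 0, -0.885, 1],
  [0, 0, 0, 0, 0, -0.885, 1],
  [0, 0, 0, 0, 0, -0.885, 1],
  [0, 0, 0, 0, 0, -0.885, 1],
  [0, 0, 0, 0, 0, -0.885, 1],
], grip_force=25)

```text
clock: 3.02
tcp_pos: [507.6, -227.7, 115.2]
tool_rot: [0.974, 0.227, 0.0, 0.001]
ft_force: [1.3, -5.4, -0.4]
grip_width: 49.6
grasp_force: 25.0
```

Emit:
arm_command([
  [0, 0, -0.06, 0, 0, 0, 1],
  [0, 0, -0.12, 0, 0, 0, 1],
  [0, 0, -0.18, 0, 0, 0, 1],
  [0, 0, -0.24, 0, 0, 0, 1],
  [0, 0, -0.3, 0, 0, 0, 1],
  [0, 0, -0.36, 0, 0, 0, 1],
  [0, 0, -0.42, 0, 0, 0, 1],
  [0, 0, -0.42, 0, 0, 0, 1],
])

```text
clock: 4.03
tcp_pos: [507.6, -227.6, 115.2]
tool_rot: [0.978, -0.209, 0.001, 0.0]
ft_force: [1.3, -5.5, -0.3]
grip_width: 49.2
grasp_force: 25.0
```

```bash
python3 - <<'E'
from h import *
s=observe();print(s["tcp_pos"],s["tool_rot"],s["joint_positions"],s["ft_force"],s["ft_torque"],s["grip_width"])
E
```

```text
[ 507.60444283 -227.58278884  115.2026618 ] [ 9.77999536e-01 -2.08606090e-01  5.28203426e-04  3.56209819e-04] [-5.40057610e-01  5.17226993e-01  1.83351665e+00 -4.67227042e-04
  7.89618833e-01  1.45136653e+00] [ 1.2645946 -5.5178781 -0.2938179] [-0.74668857 -0.2657427  -0.09043851] 49.24546806433417
```

Emit:
arm_command([
  [0, 0, -0.05, 0, 0, 0, 1],
  [0, 0, -0.1, 0, 0, 0, 1],
  [0, 0, -0.15, 0, 0, 0, 1],
  [0, 0, -0.2, 0, 0, 0, 1],
  [0, 0, -0.25, 0, 0, 0, 1],
  [0, 0, -0.28, 0, 0, 0, 1],
  [0, 0, -0.28, 0, 0, 0, 1],
  [0, 0, -0.28, 0, 0, 0, 1],
])

```text
clock: 5.03
tcp_pos: [507.2, -226.9, 115.4]
tool_rot: [0.877, -0.481, -0.0, 0.0]
ft_force: [-1.4, 0.2, 6.1]
grip_width: 49.2
grasp_force: 25.0
```

```bash
python3 - <<'E'
from h import *
s=observe();print(s["tcp_pos"],s["tool_rot"],s["joint_positions"],s["ft_force"],s["ft_torque"],s["grip_width"])
E
```

```text
[ 507.17492671 -226.91280315  115.38169126] [ 8.76751400e-01 -4.80943840e-01 -7.06375682e-05  7.79377457e-06] [-5.39569519e-01  5.16617383e-01  1.83411687e+00 -2.94221108e-05
  7.90998987e-01  2.03470933e+00] [-1.37897181  0.21329865  6.14262445] [0.12477197 0.18233966 0.33719942] 49.24582392943493
```

Emit:
arm_command([
  [0, 0, 0, 0, 0, 0, -1],
  [0, 0, 0, 0, 0, 0, -1],
  [0, 0, 0, 0, 0, 0, -1],
  [0, 0, 0, 0, 0, 0, -1],
  [0, 0, 0, 0, 0, 0.5, -1],
  [0, 0, 0, 0, 0, 1, -1],
  [0, 0, 0, 0, 0, 1, -1],
])

```text
clock: 5.9
tcp_pos: [508.4, -227.7, 218.5]
tool_rot: [0.876, -0.482, 0.003, 0.0]
ft_force: [0.2, -0.3, -0.5]
grip_width: 94.9
grasp_force: 0.0
```

Emit:
arm_command([
  [0, 0, 0.08, 0, 0.2, 0.4, -1],
  [0, 0, 0.16, 0, 0.4, 0.4, -1],
  [0, 0, 0.24, 0, 0.6, 0.4, -1],
  [0, 0, 0.32, 0, 0.8, 0.4, -1],
  [0, 0, 0.4, 0, 1, 0.4, -1],
])

```text
clock: 6.52
tcp_pos: [506.9, -126.3, 254.0]
tool_rot: [0.997, -0.082, -0.001, -0.0]
ft_force: [0.4, 0.6, -0.3]
grip_width: 95.1
grasp_force: 0.0
```

Emit:
arm_command([
  [0, 0, 0.08, 0.05, 0.3, 0, -1],
  [0, 0, 0.16, 0.1, 0.6, 0, -1],
  [0, 0, 0.24, 0.15, 0.8, 0, -1],
  [0, 0, 0.3, 0.2, 1, 0, -1],
])

```text
clock: 7.02
tcp_pos: [527.0, -26.2, 253.9]
tool_rot: [0.973, 0.23, -0.001, -0.0]
ft_force: [-0.0, -0.0, -0.2]
grip_width: 95.1
grasp_force: 0.0
```

Emit:
arm_command([
  [0, 0, 0, 0.1, 0.5, 0, -1],
  [0, 0, 0, 0.2, 1, 0, -1],
])

```text
clock: 7.28
tcp_pos: [547.1, 74.1, 254.0]
tool_rot: [0.974, 0.227, -0.001, -0.0]
ft_force: [0.4, 0.0, -0.4]
grip_width: 95.1
grasp_force: 0.0
```

Emit:
arm_command([
  [0, 0, 0, 0.1, 0.5, 0, -1],
  [0, 0, 0, 0.2, 1, 0, -1],
  [0, 0, 0, 0.2, 1, 0, -1],
  [0, 0, 0, 0.2, 1, 0, -1],
])

```text
clock: 7.78
tcp_pos: [566.8, 172.6, 254.1]
tool_rot: [0.974, 0.228, -0.001, 0.0]
ft_force: [0.4, -0.7, 0.6]
grip_width: 95.2
grasp_force: 0.0
```

```bash
python3 - <<'E'
from h import *
c=cam("wrist");im=camera("wrist");cv2.imwrite("pics/f.png",im);s=observe()
print(s["tcp_pos"],s["tool_rot"],s["joint_positions"],s["ft_force"],s["ft_torque"],s["clock"],proj(c,[588,266,155]))
E
```

```text
[566.93285669 172.11876903 254.38682207] [ 9.73845936e-01  2.27208478e-01 -6.20970719e-04  1.25674203e-04] [ 1.83437944e-01  4.07798857e-01  1.58911327e+00 -3.37961487e-04
  1.14590969e+00  1.29595322e+00] [-0.26997917 -0.80772757 -0.75861472] [-0.03197547 -0.01309536 -0.05432674] 7.825 (np.float64(224.46190767002923), np.float64(123.31115926411559))
```

View pics/f.png

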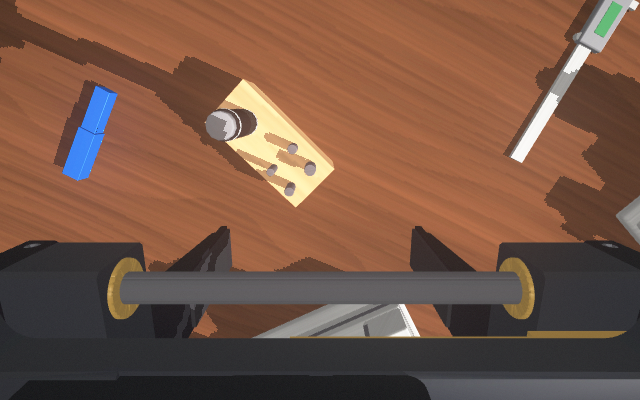

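```bash
python3 - <<'E'
from h import *
im=cv2.imread("pics/f.png")
cv2.imwrite("pics/g.png",cv2.resize(im[95:160,190:265],None,fx=8,fy=8,interpolation=2))
c=cam("wrist");t=np.array(observe()["tcp_pos"]);print(atz(c,222,126,155),atz(c,222,126,155)-t)
E
```

```text
[585.51427239 266.49377065 155.        ] [ 18.5814157   94.37500162 -99.38682207]
```

View pics/g.png

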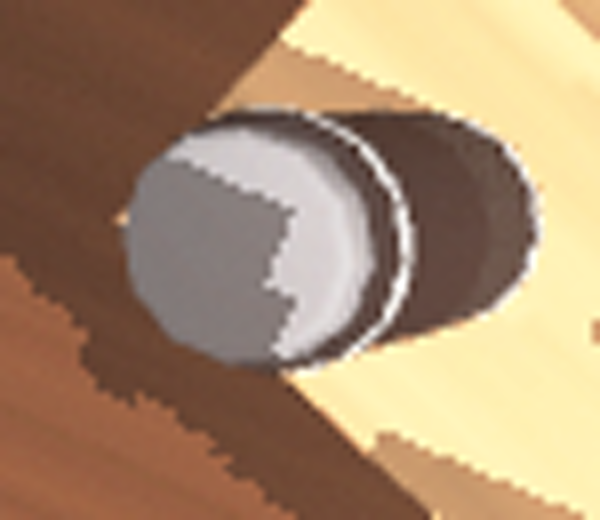

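Emit:
arm_command([
  [0, 0, 0, -0.03, 0.4, 0, -1],
  [0, 0, 0, -0.03, 0.58, 0, -1],
  [0, 0, 0, -0.03, 0.58, 0, -1],
  [0, 0, 0, -0.03, 0.58, 0, -1],
])

```text
clock: 8.32
tcp_pos: [564.3, 229.9, 255.0]
tool_rot: [0.974, 0.227, -0.0, 0.0]
ft_force: [0.3, 0.3, 0.2]
grip_width: 94.9
grasp_force: 0.0
```

```bash
python3 - <<'E'
from h import *
c=cam("wrist");im=camera("wrist");s=observe()
print(s["tcp_pos"],proj(c,[585.5,266.5,155]))
cv2.imwrite("pics/i.png",cv2.resize(im[120:190,255:330],None,fx=8,fy=8,interpolation=2))
E
```

```text
[564.36815256 229.89248956 255.0779197 ] (np.float64(291.8649434182247), np.float64(156.35640249942668))
```

View pics/i.png

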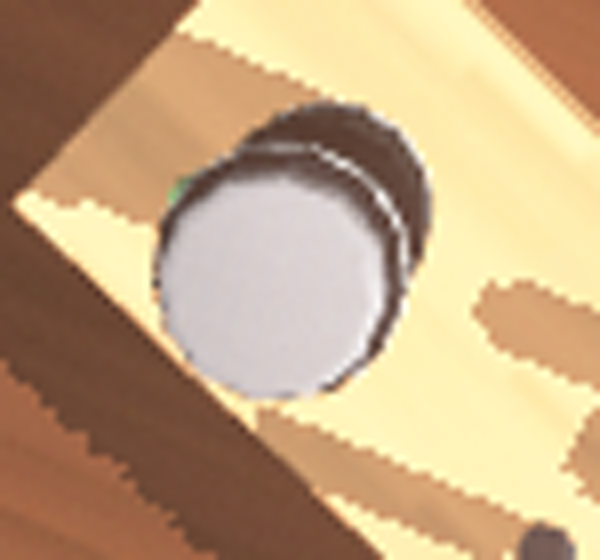

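Emit:
arm_command([
  [0, 0, 0, 0.2, 0.38, 0, -1],
  [0, 0, 0, 0.205, 0.388, 0, -1],
  [0, 0, 0, 0.205, 0.388, -0.4, -1],
  [0, 0, 0, 0.205, 0.388, -0.8, -1],
  [0, 0, 0, 0.205, 0.388, -0.8, -1],
])

```text
clock: 9.0
tcp_pos: [583.6, 268.3, 172.8]
tool_rot: [0.974, 0.227, -0.003, 0.0]
ft_force: [-0.3, -0.3, 0.3]
grip_width: 95.3
grasp_force: 0.0
```

Emit:
arm_command([
  [0, 0, 0, 0, 0, -0.4, -1],
  [0, 0, 0, 0, 0, -0.75, -1],
  [0, 0, 0, 0, 0, -0.75, -1],
  [0, 0, 0, 0, 0, -0.75, 1],
  [0, 0, 0, 0, 0, -0.75, 1],
  [0, 0, 0, 0, 0, -0.75, 1],
  [0, 0, 0, 0, 0, -0.75, 1],
  [0, 0, 0, 0, 0, -0.75, 1],
  [0, 0, 0, 0, 0, -0.75, 1],
  [0, 0, 0, 0, 0, -0.75, 1],
  [0, 0, 0, 0, 0, -0.75, 1],
], grip_force=30)

```text
clock: 10.38
tcp_pos: [584.8, 269.6, 100.1]
tool_rot: [0.974, 0.227, 0.0, 0.0]
ft_force: [-0.1, -1.2, 0.2]
grip_width: 25.5
grasp_force: 30.0
```

Emit:
arm_command([
  [0, 0, 0, 0, 0, 0.2, 1],
  [0, 0, 0, 0, 0, 0.4, 1],
  [0, 0, 0, 0, 0, 0.7, 1],
  [0, 0, 0, 0, 0, 1, 1],
  [0, 0, 0, 0, 0, 1, 1],
])

```text
clock: 11.0
tcp_pos: [585.4, 270.0, 201.8]
tool_rot: [0.974, 0.227, 0.002, -0.0]
ft_force: [0.3, -0.1, -2.5]
grip_width: 26.0
grasp_force: 30.0
```

Emit:
arm_command([
  [0, 0, 0, 0, 0, 0.4, 1],
  [0, 0, 0, -0.08, -0.3, 0.8, 1],
  [0, 0, 0, -0.1, -0.6, 0.95, 1],
  [0, 0, 0, -0.16, -1, 0.95, 1],
])

```text
clock: 11.5
tcp_pos: [568.6, 169.2, 294.6]
tool_rot: [0.974, 0.228, 0.0, 0.0]
ft_force: [-0.4, 0.1, -2.4]
grip_width: 25.3
grasp_force: 30.0
```

Emit:
arm_command([
  [0, 0, 0, -0.05, -0.35, 0, 1],
  [0, 0, 0, -0.1, -0.7, 0, 1],
  [0, 0, 0, -0.16, -1, 0, 1],
])

```text
clock: 11.88
tcp_pos: [552.1, 68.5, 293.3]
tool_rot: [0.974, 0.227, -0.001, -0.0]
ft_force: [-0.4, -0.1, -2.1]
grip_width: 25.8
grasp_force: 30.0
```

Emit:
arm_command([
  [0, 0, 0, -0.05, -0.35, 0, 1],
  [0, 0, 0, -0.1, -0.7, 0, 1],
  [0, 0, 0, -0.16, -1, 0, 1],
])

```text
clock: 12.25
tcp_pos: [536.1, -31.4, 293.4]
tool_rot: [0.974, 0.227, -0.001, -0.0]
ft_force: [1.0, -0.1, -2.2]
grip_width: 25.5
grasp_force: 30.0
```

Emit:
arm_command([
  [0, 0, 0, -0.05, -0.35, 0, 1],
  [0, 0, 0, -0.1, -0.7, 0, 1],
  [0, 0, 0, -0.16, -1, 0, 1],
  [0, 0, 0, -0.16, -1, 0, 1],
])

```text
clock: 12.75
tcp_pos: [520.1, -131.7, 293.5]
tool_rot: [0.974, 0.226, -0.001, -0.001]
ft_force: [-0.3, 0.4, -2.7]
grip_width: 25.4
grasp_force: 30.0
```

Emit:
arm_command([
  [0, 0, 0, -0.05, -0.3, 0, 1],
  [0, 0, 0, -0.1, -0.6, 0, 1],
  [0, 0, 0, -0.14, -0.8, 0, 1],
  [0, 0, 0, -0.14, -0.8, 0, 1],
  [0, 0, 0, -0.14, -0.8, 0, 1],
])

```text
clock: 13.38
tcp_pos: [506.8, -209.5, 294.8]
tool_rot: [0.974, 0.227, -0.0, -0.0]
ft_force: [-0.4, 0.3, -2.1]
grip_width: 25.7
grasp_force: 30.0
```

```bash
python3 - <<'E'
from h import *
s=observe();t=s["tcp_pos"];c=cam("wrist");S=cam("scene");D=cam("side")
print(t,s["tool_rot"],s["ft_force"],s["joint_positions"],s["grip_width"],s["grasp_force"],s["clock"])
print(proj(S,[507,-227.5,157]),proj(D,[507,-227.5,157]),proj(c,[507,-227.5,157]),proj(c,[t[0],t[1],t[2]-90]))
E
```

```text
[ 506.80269851 -209.54062675  294.80899018] [ 9.73782420e-01  2.27481267e-01 -1.09958045e-04 -2.44297948e-04] [-0.41738371  0.31848541 -2.06885052] [-5.12614026e-01  3.06896773e-01  1.63553230e+00  2.26941906e-04
  1.19965589e+00  5.99119221e-01] 25.726521578808917 29.99970853328705 13.375
(np.float64(236.7917375821903), np.float64(213.06139129797123)) (np.float64(404.187697065341), np.float64(159.1317476596127)) (np.float64(339.2783456953927), np.float64(197.8209106032609)) (np.float64(321.921470709112), np.float64(202.99123354975745))
```

Emit:
arm_command([
  [0, 0, 0, 0.002, -0.1, 0, 1],
  [0, 0, 0, 0.002, -0.18, -0.1, 1],
  [0, 0, 0, 0.002, -0.18, -0.3, 1],
  [0, 0, 0, 0.002, -0.18, -0.42, 1],
  [0, 0, 0, 0.002, -0.18, -0.42, 1],
  [0, 0, 0, 0.002, -0.18, -0.42, 1],
])

```text
clock: 14.12
tcp_pos: [507.2, -228.4, 253.5]
tool_rot: [0.974, 0.227, 0.0, 0.0]
ft_force: [0.6, -1.0, -2.0]
grip_width: 25.4
grasp_force: 30.0
```

```bash
python3 - <<'E'
from h import *
s=observe();print(s["tcp_pos"],s["ft_force"])
w=camera("wrist");a=camera("scene");b=camera("side")
o=np.zeros((600,800,3),np.uint8)
f=lambda x,k:cv2.resize(x,None,fx=k,fy=k,interpolation=2)
o[:300,:400]=f(a[180:230,207:267],6.6667)[:300,:400];o[:300,400:]=f(b[120:170,370:436.67.__int__()],6)[:300,:400]
o[300:,:]=f(w[120:270,220:420],4)[200-0:500][:300,:800] if 0 else f(w[110:260,220:420],4)[:300]
o[300:,:]=f(w[125:245,200:440],3.3334)[:300,:800] if 0 else f(w[130:243,170:470],2.66)[:300,:798].repeat(1,1) if 0 else cv2.resize(w[120:232,170:470],(800,300))
cv2.imwrite("pics/k.png",o)
E
```

```text
[ 507.18357756 -228.41205422  253.52366421] [ 0.63279395 -1.02098125 -1.99980503]Traceback (most recent call last):
  File "<stdin>", line 6, in <module>
ValueError: could not broadcast input array from shape (300,396,3) into shape (300,400,3)
```

My cropping was sloppy, so I'm redoing it cleanly.

```bash
python3 - <<'E'
from h import *
a,b,w=camera("scene"),camera("side"),camera("wrist")
r=lambda x,s:cv2.resize(x,s,interpolation=cv2.INTER_CUBIC)
o=np.vstack([np.hstack([r(a[170:230,200:280],(400,300)),r(b[110:170,365:445],(400,300))]),r(w[130:250,160:480],(800,300))])
cv2.imwrite("pics/k.png",o)
E
```

```text
(no output)
```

View pics/k.png

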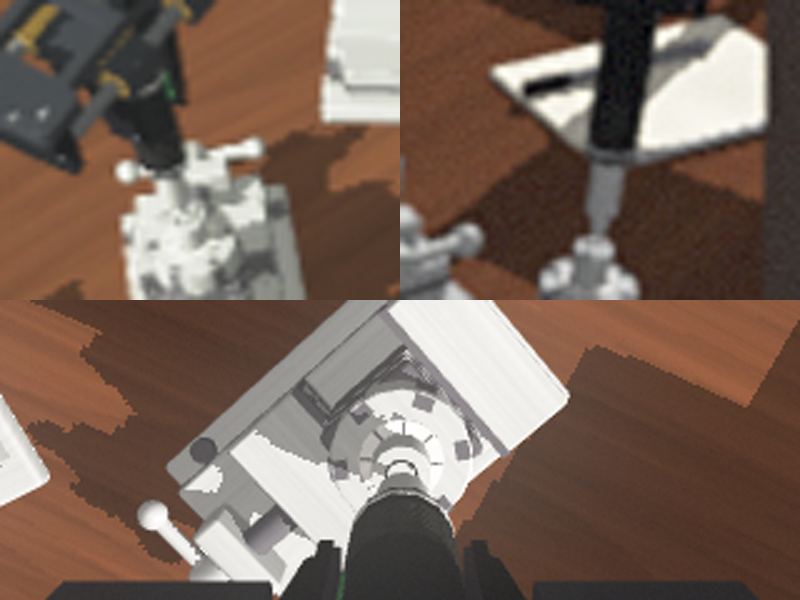

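```bash
python3 - <<'E'
from h import *
t=observe()["tcp_pos"]
for n,x0,y0,k,X,Y in(("scene",200,170,5,0,0),("side",365,110,5,400,0),("wrist",160,130,2.5,0,300)):
  c=cam(n)
  for p in([506.8,-227.7,157],[t[0],t[1],163.5],[t[0],t[1],178],[t[0],t[1],213.5]):
    u,v=proj(c,p);print(n,p[2],round((u-x0)*k+X),round((v-y0)*k+Y))
E
```

```text
scene 157 183 215
scene 163.5 181 210
scene 178 176 196
scene 213.5 164 160
side 157 596 246
side 163.5 598 234
side 178 602 211
side 213.5 612 150
wrist 157 402 477
wrist 163.5 404 483
wrist 178 405 495
wrist 213.5 405 533
```

Emit:
arm_command([
  [0, 0, 0, -0.003, 0.007, -0.03, 1],
  [0, 0, 0, -0.003, 0.007, -0.05, 1],
  [0, 0, 0, -0.003, 0.007, -0.07, 1],
  [0, 0, 0, -0.003, 0.007, -0.08, 1],
  [0, 0, 0, -0.003, 0.007, -0.09, 1],
  [0, 0, 0, -0.003, 0.007, -0.09, 1],
  [0, 0, 0, -0.003, 0.007, -0.09, 1],
])

```text
clock: 15.3
tcp_pos: [506.7, -227.6, 244.2]
tool_rot: [0.974, 0.227, 0.0, 0.0]
ft_force: [-1.0, 0.9, 1.7]
grip_width: 25.8
grasp_force: 30.0
```

Emit:
arm_command([
  [0, 0, 0, 0, 0, -0.01, 1],
  [0, 0, 0, 0, 0, -0.018, 1],
  [0, 0, 0, 0, 0, -0.018, 1],
  [0, 0, 0, 0, 0, -0.018, 1],
  [0, 0, 0, 0, 0, -0.018, 1],
  [0, 0, 0, 0, 0, -0.018, 1],
])

```text
clock: 16.05
tcp_pos: [506.7, -227.6, 242.3]
tool_rot: [0.974, 0.227, 0.0, 0.0]
ft_force: [-0.6, -0.3, 2.1]
grip_width: 25.6
grasp_force: 30.0
```

```bash
python3 - <<'E'
from h import *
F=[];P=[]
for _ in range(4):
  im=camera("wrist");s=observe();F.append(s["ft_force"]);P.append(s["tcp_pos"])
print(np.mean(F,0),np.mean(P,0),s["grip_width"],s["grasp_force"],s["tool_rot"])
a,b=camera("scene"),camera("side")
r=lambda x,s:cv2.resize(x,s,interpolation=cv2.INTER_CUBIC)
o=np.vstack([np.hstack([r(a[170:230,200:280],(400,300)),r(b[110:170,365:445],(400,300))]),r(im[140:230,200:440],(800,300))])
cv2.imwrite("pics/l.png",o)
E
```

```text
[-0.53789127  0.93822058  2.31374407] [ 506.65329464 -227.58112052  242.30157369] 25.818176641356636 30.000579357147217 [9.73804904e-01 2.27385135e-01 4.60823421e-05 8.17033799e-05]
```

View pics/l.png

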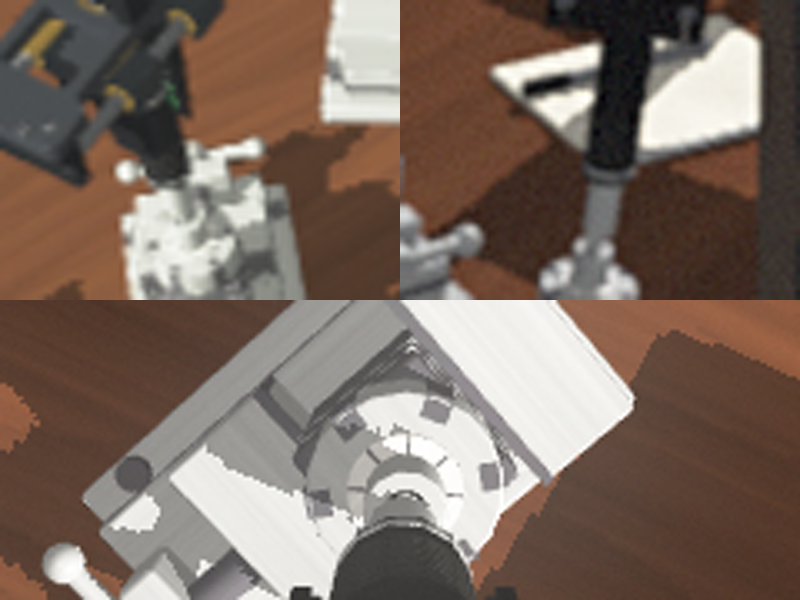

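```bash
python3 -c "
from rig import *
print(close_job())"
```

```text
the job is handed in; nothing more can be done
None
```

The job is handed in at about 16 s on the robot's clock, and no verdict came back. The collet nut is against its stop: the turning torque rose well above its friction, and it turned about 71°. The probe is still gripped upright on the ring at about 4.4 N, with its nose roughly half way in. I never moved the tin, cutter case or caliper.

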